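Ready a keycap wash: empty the cup into the tank, then open the cleaner's safety cap

ROBOT

A 6-joint arm with a two-finger parallel gripper is mounted at the origin on the work surface. World frame = base frame: x ahead of the robot, y to its left, z up, the work surface at z = 0. Lengths are in m, angles in rad, forces in N, time in s.
With the tool pointing down it reaches from about 0.325 to 0.875 m from the base axis. Payload 4.4 kg.
Tool frame: the origin (TCP) lies at the very end of the fingers, on their centre line; the grasp point (between the pads) lies 19 mm behind it; z points along the fingers, y is the direction in which the jaws open and shut (so a half turn about z gives the same grasp; the last joint's range is limited). The gripper opens to 85 mm and grips with 20 to 120 N. Pads are 22 mm wide; open, the fingers measure 114 mm over their backs; the gripper's body (76 mm by 85 mm) begins 54 mm behind the grasp point. The pads swing forward as they close: fully open they stand 13 mm farther back than shut.
Start: joints at [1.163, 0.207, 1.542, -0, 1.393, -0.15], TCP at [0.146, 0.556, 0.231] pointing down, gripper open.
Joint ranges: [-2.73, 2.73], [-0.86, 2.22], [0.23, 2.46], [-1.11, 4.25], [0.08, 2.63], [-2.82, 2.82]. Speed limits (rad/s): [2.79, 2.79, 3.14, 3.14, 3.14, 3.14].

INTERFACE

Orientations are given as [roll, pitch, yaw] about the fixed x, y, z axes, in that order (R = Rz(yaw) Ry(pitch) Rx(roll)).
In Python, from rig import bot, cams, models gives the robot as it stands.
- The arm moves only by the shell command python3 -m crank 'ROWS' [FORCE]. ROWS is JSON, a list that holds one entry, the list of rows, each a list of 7 numbers: the shift along the tool's x, y, z in units of 25 mm (1.0 is 25 mm), then the turn, a rotation vector about the tool's x, y, z in units of 8 degrees (1.0 is 8 degrees), then the gripper's target within -1 to 1 (shut at 1, half-way at 0, fully open at -1). A call has 1 to 10 rows; each row shifts and turns the commanded pose from where the row before left it, along the tool's axes as they then stand; what a row does not reach is not made up. A row lasts 1/10 s, in which the tool goes at most 50 mm and 8.59 degrees, less where a joint would pass 70% of its speed; a pose out of reach is approached as far as the arm can. A call is refused whole if a number of a shift passes 1 or a number of a turn 1, either way. A call with a gripper value outside its range is refused whole. The fingers move at their own pace and stop on an object; FORCE is the grip in N (left out, the last holds). Time passes only in rows, so rows that do not move let the fingers close. It gives the time, the measured TCP pose, the force and the opening at its end, in the units of the state.
- bot.read_state(): the state, without advancing time (a new reading comes with each control period).
- cams.grab_frame(name): name is "side" or "top" or "wrist"; returns the picture (400x640x3 uint8, red, green, blue); there is no depth.
- cams.get_calibration(name): a dict with "fovy" (degrees; the focal length in pixels is half the picture's height over the tangent of half this angle, whatever the lens; pixels are square), "cx", "cy" (the principal point, pixels), "R" (3x3) and "t" (3): a world point X has camera coordinates R X + t. Camera axes: x right, y down, z forward; pixel columns grow to the right and rows downward; lengths in m; the calibration is good to about 2 mm. The wrist camera is an equidistant fisheye: a pixel r from the principal point sees the ray r / f radians off the axis. A picture is of the moment at which its call begins: read the wrist's pose just before it. get_calibration takes no time and is no camera call; for the wrist camera it gives the pose at the moment of the call.
- bot.close_job(): hands the job in, once; it reports no verdict.
Trained networks look in the newest picture that a camera, given by its name, has taken for a name from the list of things; names that differ only in an ending like _2 or _b are one class to them, and where a whole thing is asked for, a point or a joint stands for the part that bears it (a point fixed in the world has none). Each returns a list of dicts, best first, with "p" (0 to 1); they miss things now and then, are a little off and sometimes report something else, mostly with a low value. They report only what shows in the picture. A call takes as long as a camera call. They do not tell look-alikes from the thing itself.
- models.regions_of(camera, thing): "mask" (400x640 bool, what is visible of it).
- models.tip_of(camera, thing): "point" ([x, y, z] in m, in world coordinates, good to about 4 mm: a listed point, or the origin of a listed thing).
The state is a dict: "time_s": time; "joint_positions": joint angles; "qvel": joint speeds; "effort": joint torques, N m; "eef_pos": TCP position; "eef_rot": TCP orientation; "contact_force": force on the tool from outside, world axes, zero at the start; "moment": the same for the moment, N m; "width": finger opening in m.
Only numpy, scipy, OpenCV 4.12 (cv2) and the standard library are available. Lean on these libraries where they do the work, as an engineer would, in place of code of your own. Each camera call takes 0.05 s, during which the arm holds its last target. There are 200 camera calls.

TASK

Tip all six keycaps out of the cup into the wash tank and stand the empty cup upright on the bench again. Then open the cleaner bottle: press its safety cap down against the spring, keep it pressed while twisting it about a quarter turn counter-clockwise (seen from above), and lift it off. Finish still holding the cap level, straight above the bottle and at least 5 cm clear of the neck, and leave the other things on the bench where they are.

Things in the scene. Friction and masses are not known exactly. Their poses are not given: they have to be found in the camera images.
- cup: plain black tapered plastic cup, open at the top, loose, 60 g: 85 mm high, 60 mm across at the rim, 53 mm at the foot, 3 mm wall, inner floor 4 mm up; starts upright on the bench with six keycaps in it. Origin: centre of its underside; z points out of its mouth.
- keycap0: one of six equal loose round white keycaps, 18 mm across at the foot, 10 mm high, 10 g, slippery plastic (friction about 0.3); starts in the cup. Origin: centre of its underside.
- keycap1: one of six equal loose round white keycaps, 18 mm across at the foot, 10 mm high, 10 g, slippery plastic (friction about 0.3); starts in the cup. Origin: centre of its underside.
- keycap2: one of six equal loose round white keycaps, 18 mm across at the foot, 10 mm high, 10 g, slippery plastic (friction about 0.3); starts in the cup. Origin: centre of its underside.
- keycap3: one of six equal loose round white keycaps, 18 mm across at the foot, 10 mm high, 10 g, slippery plastic (friction about 0.3); starts in the cup. Origin: centre of its underside.
- keycap4: one of six equal loose round white keycaps, 18 mm across at the foot, 10 mm high, 10 g, slippery plastic (friction about 0.3); starts in the cup. Origin: centre of its underside.
- keycap5: one of six equal loose round white keycaps, 18 mm across at the foot, 10 mm high, 10 g, slippery plastic (friction about 0.3); starts in the cup. Origin: centre of its underside.
- tank: white wash tank (small ultrasonic cleaner) fixed to the bench: 180 mm along its x, 200 mm along its y, 105 mm high, open at the top; walls 20 mm thick, steel cavity 140 mm (x) by 160 mm (y), 60 mm deep, its floor 45 mm above the bench. Origin: centre of its underside; z up. It may stand left or right on the bench, the bottle on the other side.
- bottle: grey round cleaner bottle, 84 mm across, with a paper band, fixed in a square aluminium holder (108 by 108 by 35 mm) on the bench: it cannot move or turn. Shoulder 92 to 106 mm up, neck 30 mm across (40 mm over its lugs) ending 130.5 mm up. Origin: centre of its underside, on the neck's axis; z up.
- neck_top (a point): centre of the top of the bottle's neck, 130.5 mm above the bench. Held down 4 to 6 mm, the cap turns easily counter-clockwise seen from above; 47 degrees from the lock its lugs come free, at 133 degrees they catch again: turn about 80 degrees, then lift straight up. Clockwise it is blocked.
- cap: round white ribbed push-and-turn cap on the bottle, loose, 25 g: 50 mm across, 32 mm high, its upper 14 mm the best place to grip, at any yaw. Origin: centre of its lower edge, 120 mm above the bench when locked (top at 152 mm); z up along its axis. About 1.5 mm play sideways. Two lugs inside lock it: it neither turns nor lifts until pressed down 3 mm; how to free it: see neck_top and seal.
- seal (a joint): sprung seal in the neck on which the cap sits: 0 m with the cap locked, growing as the cap is pressed down (0.003 frees the lugs, 0.0075 is the hard stop), -0.003 with the cap off. The spring pushes up with about 4.8 N at 0 plus 1.2 N per mm: about 9 N to free the lugs, 14 N at the stop.
- mouse: bystander: white computer mouse, 98 by 58 mm, 33 mm high, to be left alone. Origin: centre of its underside.
- tape_roll: bystander: roll of tape lying flat, 68 mm across, 36 mm high, to be left alone. Origin: centre of its underside.
- screwdriver: bystander: screwdriver 150 mm long lying on the bench between the robot and the cup, to be left alone. Origin near its middle, x along it.
Mind the look-alikes: they are no part of the job. Leave any red or yellow look-alike of the cap alone.

How it is judged:
On the way, in this order (a step that is already met when the one before it is completed fails the run):
1. all six keycaps lie in the wash tank (x of keycap0 in the frame of tank between -0.072 and 0.072 m and y of keycap0 in the frame of tank between -0.082 and 0.082 m and z of each of keycap0, keycap1, keycap2, keycap3, keycap4, keycap5 in the frame of tank below 0.1 m and x of keycap1 in the frame of tank between -0.072 and 0.072 m and y of keycap1 in the frame of tank between -0.082 and 0.082 m and x of keycap2 in the frame of tank between -0.072 and 0.072 m and y of keycap2 in the frame of tank between -0.082 and 0.082 m and x of keycap3 in the frame of tank between -0.072 and 0.072 m and y of keycap3 in the frame of tank between -0.082 and 0.082 m and x of keycap4 in the frame of tank between -0.072 and 0.072 m and y of keycap4 in the frame of tank between -0.082 and 0.082 m and x of keycap5 in the frame of tank between -0.072 and 0.072 m and y of keycap5 in the frame of tank between -0.082 and 0.082 m), for 0.2 s.
2. the empty cup stands upright on the bench, let go (angle between cup's own z axis and vertical below 0.12 rad and height (world z) of cup between -0.008 and 0.008 m and contact force between cup and the arm below 0.05 N and contact force between cup and the fingers below 0.05 N), for 0.2 s.
3. the cap is pressed down on its spring (z of cap in the frame of bottle below 0.13 m and value of joint seal above 0.0028 m), for 0.1 s.
4. the cap is turned well past its lock while still on the neck (z of cap in the frame of bottle below 0.13 m and angle between the x axis of cap and the x axis of bottle, either way round above 0.75 rad), for 0.05 s.
At the end, for the whole second after the job is handed in: All six keycaps lie in the tank's cavity; the cup stands upright (within 7 degrees) on the bench, untouched; the fingers grip the cap (over 0.5 N) and hold it still, level within 17 degrees, its lower edge over 45 mm above the neck's top and its axis within 35 mm of the neck's, clear of the bottle (all of step 1 and all of step 2 and z of cap in the frame of neck_top above 0.045 m and horizontal distance between cap and neck_top below 0.035 m and angle between cap's own z axis and vertical below 0.3 rad and contact force between cap and the fingers above 0.5 N and contact force between cap and bottle below 0.02 N and linear speed of cap below 0.05 m/s); the arm keeps its last pose, push and grip.
It fails at once if the mouse, tape roll or screwdriver is pushed over 30 mm (distance of any of mouse, tape_roll, screwdriver from where it was at the start of the episode above 0.03 m).
It also fails if it takes over 72 s, if anything falls off the work surface, if the arm or the gripper's body presses on something with over 40 N, if the wrist force passes 120 N, or if a joint passes its speed limit or range.

## Working session

There is one attempt and no reset: what is moved stays moved. The work goes in short steps, Python scripts to look and compute and a shell command to move; the robot and the scene stay as the last step left them, time stands still between calls to the robot, and variables do not carry over. Pictures are saved under pics/ and viewed, about 8 in all and at most 12, crops included, and the job is handed in when it is done.

```bash
mkdir -p pics
cat > h.py <<'E'
from rig import bot,cams,models
import numpy as np,cv2
def save(c,f,crop=None,s=1):
    im=cams.grab_frame(c)[:,:,::-1].copy()
    if crop: x0,y0,x1,y1=crop; im=im[y0:y1,x0:x1]
    if s!=1: im=cv2.resize(im,None,fx=s,fy=s,interpolation=cv2.INTER_CUBIC)
    cv2.imwrite('pics/'+f,im)
def proj(c,X):
    k=cams.get_calibration(c);p=np.array(k['R'])@np.array(X)+np.array(k['t']);f=200/np.tan(np.radians(k['fovy'])/2)
    return np.array([k['cx']+f*p[0]/p[2],k['cy']+f*p[1]/p[2]])
def back(c,u,v,z):
    k=cams.get_calibration(c);f=200/np.tan(np.radians(k['fovy'])/2);R=np.array(k['R']);t=np.array(k['t'])
    d=R.T@np.array([(u-k['cx'])/f,(v-k['cy'])/f,1]);o=-R.T@t
    return o+d*(z-o[2])/d[2]
E
python3 - <<'E'
from h import *
s=bot.read_state();print({k:np.round(v,3) for k,v in s.items()})
save('top','t0.png');save('side','s0.png')
for c in('top','side'):
    for n in('cup','tank','bottle','cap','neck_top','keycap0','mouse','tape_roll','screwdriver'):
        print(c,n,[(np.round(d['point'],3).tolist(),round(d['p'],2)) for d in models.tip_of(c,n)[:6]])
E
```

```text
{'time_s': np.float64(0.0), 'joint_positions': array([ 1.164,  0.207,  1.543,  0.   ,  1.394, -0.15 ]), 'qvel': array([ 0.   , -0.001,  0.   , -0.002, -0.001, -0.   ]), 'effort': array([-1.0000e-03, -3.8303e+01, -2.9159e+01, -0.0000e+00,  1.1000e-02,
       -0.0000e+00]), 'eef_pos': array([0.146, 0.555, 0.23 ]), 'eef_rot': array([-3.139, -0.   ,  2.885]), 'contact_force': array([-0.666,  0.524,  0.37 ]), 'moment': array([ 0.008,  0.059, -0.068]), 'width': np.float64(0.085)}
top cup [([0.55, 0.011, -0.003], 0.88)]
top tank [([0.519, -0.281, -0.001], 0.73), ([0.727, 0.069, 0.002], 0.73), ([0.549, 0.024, 0.004], 0.52)]
top bottle [([0.524, 0.273, 0.002], 0.62)]
top cap [([0.527, 0.27, 0.119], 0.86), ([0.66, 0.235, -0.003], 0.68), ([0.39, 0.306, 0.004], 0.63)]
top neck_top [([0.522, 0.266, 0.13], 0.94)]
top keycap0 [([0.55, 0.021, 0.004], 0.52), ([0.558, 0.019, 0.012], 0.51), ([0.535, 0.017, 0.017], 0.47), ([0.546, -0.0, 0.012], 0.46), ([0.538, 0.007, 0.004], 0.4)]
top mouse []
top tape_roll [([0.724, 0.068, -0.002], 0.88)]
top screwdriver [([0.419, 0.01, 0.003], 0.6), ([0.549, 0.013, -0.004], 0.25)]
side cup [([0.544, 0.013, -0.005], 0.89)]
side tank [([0.515, -0.281, 0.002], 0.84)]
side bottle [([0.525, 0.275, -0.002], 0.56)]
side cap [([0.388, 0.308, -0.002], 0.64), ([0.52, 0.269, 0.118], 0.57), ([0.66, 0.231, -0.001], 0.48)]
side neck_top [([0.52, 0.273, 0.13], 0.7), ([0.524, 0.274, -0.001], 0.2)]
side keycap0 []
side mouse [([0.727, -0.074, -0.002], 0.96), ([0.416, 0.01, -0.003], 0.64)]
side tape_roll [([0.722, 0.068, 0.004], 0.82), ([0.418, 0.009, -0.004], 0.72)]
side screwdriver [([0.421, 0.008, -0.003], 0.69)]
```

View pics/t0.png

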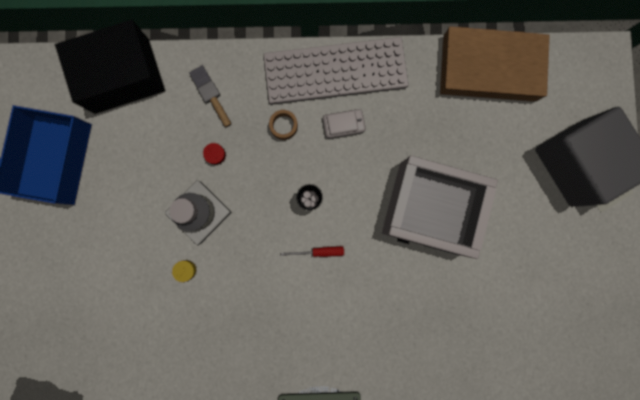

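View pics/s0.png

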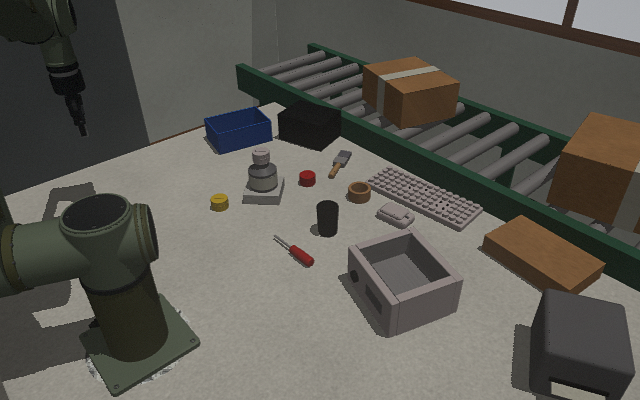

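Top view: the white cap sits on the bottle at (182,211) in the holder at (198,212). The look-alikes are a red disc at (214,154) and a yellow one at (183,271). The cup is at (309,197), the tank at (445,207) turned by about 15°, and the screwdriver at (312,252). The side view agrees. Next I refine the cup and tank poses and write a small planner.

```bash
cat >> h.py <<'E'
from scipy.spatial.transform import Rotation as Ro, Slerp
def tool(d,y):  # orientation from tool z direction and jaw direction
    d=np.array(d,float);d/=np.linalg.norm(d);y=np.array(y,float);y-=d*(y@d);y/=np.linalg.norm(y)
    return Ro.from_matrix(np.c_[np.cross(y,d),y,d])
def plan(p1,R1,g,n=None,p0=None,R0=None,lim=.95):
    "print rounded rows taking the tool from its pose to p1,R1 in a straight line"
    s=bot.read_state()
    p=np.array(s['eef_pos'] if p0 is None else p0);R=Ro.from_euler('xyz',s['eef_rot']) if R0 is None else R0
    p1=np.array(p1);dr=(R.inv()*R1).magnitude()
    n=n or int(np.ceil(max(np.linalg.norm(p1-p)/.025,np.degrees(dr)/8)/lim+1e-6))
    a=p.copy();sl=Slerp([0,1],Ro.concatenate([R,R1]));out=[]
    for i in range(1,n+1):
        q=a+(p1-a)*i/n;Q=sl(i/n)
        t=np.round(R.inv().apply(q-p)/.025,2);p=p+R.apply(t*.025)
        w=np.round((R.inv()*Q).as_rotvec()/np.radians(8),2);R=R*Ro.from_rotvec(w*np.radians(8))
        out.append([*(t+0).tolist(),*(w+0).tolist(),g])
    for i in range(0,n,10): print(str([out[i:i+10]]).replace(' ','').replace('.0,',','))
    return p1,R1
def st():
    s=bot.read_state();print(*[(k,np.round(s[k],3).tolist()) for k in('time_s','joint_positions','eef_pos','eef_rot','contact_force','width')])
E
python3 - <<'E'
from h import *
print([x for x in dir(bot) if x[0]!='_'])
cams.grab_frame('top');m=models.regions_of('top','tank')
for r in m[:1]:
    M=r['mask'];c,_=cv2.findContours(M.astype('uint8'),0,2);c=max(c,key=cv2.contourArea)
    rc=cv2.minAreaRect(c);b=cv2.boxPoints(rc);print(rc,b.tolist());print([np.round(back('top',*q,.105)[:2],3).tolist() for q in b])
    print('mid',back('top',*rc[0],.105))
ps=[]
for u,v in((410,160),(494,183),(476,255),(393,232)): ps.append(back('top',u,v,.105)[:2])
print(np.round(ps,3).tolist(),np.mean(ps,0))
m=models.regions_of('top','cup')[0]['mask'];c=max(cv2.findContours(m.astype('uint8'),0,2)[0],key=cv2.contourArea);print(cv2.minEnclosingCircle(c))
(u,v),r=cv2.minEnclosingCircle(c);print('rim',back('top',u,v,.085))
cams.grab_frame('side');m=models.regions_of('side','cup')[0]['mask'];ys,xs=np.where(m);print(xs.min(),xs.max(),ys.min(),ys.max(),proj('side',[.547,.012,0]),proj('side',[.547,.012,.085]),xs[ys<ys.min()+8].mean())
R=tool([np.cos(np.pi/6),0,-.5],[0,1,0])
p=np.array([.547,.012,.06])+.027*np.array([.866,0,-.5]);print(p)
pre=p-.09*np.array([.866,0,-.5]);pre[2]+=.03;print(pre);plan(pre,R,-1)
E
```

```text
['PlanningError', 'close_job', 'read_state']
((439.17645263671875, 207.29412841796875), (102.35004425048828, 88.2829818725586), 14.03624439239502) [[378.8235168457031, 237.7058868408203], [400.2352600097656, 152.05882263183594], [499.5293884277344, 176.8823699951172], [478.1176452636719, 262.5294189453125]]
[[0.454, -0.137], [0.639, -0.191], [0.579, -0.406], [0.395, -0.349]]
mid [ 0.51587424 -0.27045471  0.105     ]
[[0.621, -0.211], [0.566, -0.393], [0.411, -0.345], [0.465, -0.168]] [ 0.51563966 -0.27938624]
((309.4444580078125, 197.0), 13.592476844787598)
rim [0.54676402 0.01000478 0.085     ]
318 337 200 236 [326.61199136 230.78010094] [326.40623688 205.90371471] 327.79831932773106
[0.570382 0.012    0.0465  ]
[0.492442 0.012    0.1215  ]
[[[-0.68,-0.63,0.16,-0.03,-0.27,-0.06,-1],[-0.66,-0.63,0.18,-0.04,-0.26,-0.06,-1],[-0.65,-0.64,0.2,-0.03,-0.27,-0.06,-1],[-0.64,-0.64,0.22,-0.04,-0.27,-0.06,-1],[-0.63,-0.66,0.24,-0.03,-0.26,-0.06,-1],[-0.61,-0.65,0.26,-0.04,-0.27,-0.06,-1],[-0.59,-0.67,0.28,-0.03,-0.26,-0.06,-1],[-0.58,-0.67,0.3,-0.03,-0.27,-0.06,-1],[-0.56,-0.68,0.32,-0.04,-0.27,-0.06,-1],[-0.54,-0.68,0.33,-0.03,-0.26,-0.06,-1]]]
[[[-0.53,-0.69,0.35,-0.04,-0.27,-0.05,-1],[-0.5,-0.69,0.37,-0.03,-0.27,-0.06,-1],[-0.49,-0.7,0.38,-0.04,-0.26,-0.06,-1],[-0.47,-0.71,0.4,-0.03,-0.27,-0.06,-1],[-0.44,-0.71,0.41,-0.04,-0.27,-0.06,-1],[-0.43,-0.72,0.42,-0.03,-0.26,-0.06,-1],[-0.4,-0.73,0.43,-0.03,-0.27,-0.06,-1],[-0.38,-0.72,0.45,-0.04,-0.26,-0.06,-1],[-0.35,-0.74,0.46,-0.03,-0.27,-0.06,-1],[-0.34,-0.74,0.46,-0.04,-0.27,-0.06,-1]]]
[[[-0.31,-0.74,0.47,-0.03,-0.26,-0.06,-1],[-0.28,-0.75,0.48,-0.04,-0.27,-0.06,-1],[-0.26,-0.75,0.49,-0.03,-0.27,-0.06,-1],[-0.24,-0.76,0.49,-0.04,-0.26,-0.06,-1],[-0.21,-0.77,0.5,-0.03,-0.27,-0.06,-1],[-0.19,-0.76,0.5,-0.03,-0.26,-0.06,-1],[-0.16,-0.77,0.51,-0.04,-0.27,-0.06,-1],[-0.14,-0.78,0.5,-0.03,-0.27,-0.06,-1]]]
```

```bash
python3 -m crank '[[[-0.7,-0.6,0.2,0,-0.3,-0.1,-1],[-0.7,-0.6,0.2,0,-0.3,-0.1,-1],[-0.65,-0.6,0.2,0,-0.3,-0.1,-1],[-0.65,-0.6,0.2,0,-0.3,-0.1,-1],[-0.6,-0.7,0.2,0,-0.3,-0.1,-1],[-0.6,-0.7,0.2,0,-0.3,0,-1],[-0.6,-0.7,0.3,0,-0.3,0,-1],[-0.6,-0.7,0.3,0,-0.3,0,-1],[-0.5,-0.7,0.3,0,-0.3,0,-1],[-0.5,-0.7,0.3,0,-0.3,0,-1]]]'
python3 - <<'E'
from h import *
st()
R=tool([np.cos(np.pi/6),0,-.5],[0,1,0])
plan([.492,.012,.1215],R,-1)
E
```

```text
time_s: 2.25
eef_pos: [0.2705, 0.3603, 0.2004]
eef_rot: [-3.134, 0.42, 2.957]
contact_force: [0.5, 0.8, -0.3]
width: 0.0853
('time_s', 2.25) ('joint_positions', [1.003, -0.091, 1.983, -0.435, 1.13, -0.218]) ('eef_pos', [0.27, 0.36, 0.2]) ('eef_rot', [-3.134, 0.42, 2.957]) ('contact_force', [0.523, 0.815, -0.317]) ('width', 0.085)
[[[-0.5,-0.67,0.42,-0.05,-0.25,-0.05,-1],[-0.48,-0.67,0.43,-0.06,-0.25,-0.06,-1],[-0.46,-0.68,0.45,-0.05,-0.25,-0.05,-1],[-0.44,-0.69,0.45,-0.05,-0.25,-0.06,-1],[-0.42,-0.69,0.47,-0.05,-0.24,-0.05,-1],[-0.39,-0.7,0.47,-0.06,-0.25,-0.06,-1],[-0.38,-0.71,0.48,-0.05,-0.25,-0.05,-1],[-0.35,-0.72,0.49,-0.05,-0.25,-0.06,-1],[-0.33,-0.72,0.49,-0.06,-0.25,-0.05,-1],[-0.3,-0.72,0.5,-0.05,-0.25,-0.05,-1]]]
[[[-0.29,-0.73,0.51,-0.05,-0.25,-0.06,-1],[-0.26,-0.74,0.51,-0.05,-0.25,-0.05,-1],[-0.23,-0.74,0.51,-0.06,-0.25,-0.06,-1],[-0.22,-0.75,0.52,-0.05,-0.25,-0.05,-1],[-0.19,-0.76,0.52,-0.05,-0.24,-0.06,-1],[-0.16,-0.76,0.51,-0.06,-0.25,-0.05,-1],[-0.14,-0.76,0.52,-0.05,-0.25,-0.06,-1],[-0.12,-0.77,0.52,-0.05,-0.25,-0.05,-1]]]
```

```bash
python3 -m crank '[[[-0.5,-0.7,0.4,-0.1,-0.25,0,-1],[-0.5,-0.7,0.4,-0.1,-0.25,0,-1],[-0.5,-0.7,0.4,-0.1,-0.25,0,-1],[-0.4,-0.7,0.5,-0.1,-0.25,0,-1],[-0.4,-0.7,0.5,-0.1,-0.25,-0.1,-1],[-0.4,-0.7,0.5,0,-0.25,-0.1,-1],[-0.4,-0.7,0.5,0,-0.25,-0.1,-1],[-0.3,-0.7,0.5,0,-0.25,-0.1,-1],[-0.3,-0.7,0.5,0,-0.25,-0.1,-1],[-0.3,-0.7,0.5,0,-0.25,-0.1,-1]]]';  python3 - <<'E'
from h import *
st()
R=tool([np.cos(np.pi/6),0,-.5],[0,1,0])
plan([.492,.012,.1215],R,-1)
E
```

```text
time_s: 3.25
eef_pos: [0.3922, 0.1666, 0.1516]
eef_rot: [3.139, 0.772, 3.052]
contact_force: [0.6, -0.9, 0.4]
width: 0.0852
('time_s', 3.25) ('joint_positions', [0.474, -0.32, 2.428, -0.87, 0.505, -0.343]) ('eef_pos', [0.392, 0.167, 0.152]) ('eef_rot', [3.139, 0.772, 3.052]) ('contact_force', [0.642, -0.879, 0.434]) ('width', 0.085)
[[[-0.3,-0.73,0.5,-0.06,-0.25,-0.05,-1],[-0.28,-0.73,0.51,-0.06,-0.24,-0.05,-1],[-0.25,-0.74,0.5,-0.06,-0.25,-0.05,-1],[-0.24,-0.74,0.51,-0.06,-0.24,-0.05,-1],[-0.21,-0.76,0.51,-0.06,-0.25,-0.05,-1],[-0.18,-0.75,0.51,-0.06,-0.24,-0.05,-1],[-0.17,-0.76,0.52,-0.06,-0.25,-0.05,-1],[-0.14,-0.77,0.51,-0.06,-0.25,-0.05,-1]]]
```

```bash
cat > kin.py <<'E'
from h import *
from scipy.optimize import least_squares
D=[([1.164,.207,1.543,0,1.394,-.15],[.146,.555,.23],[-3.139,0,2.885]),
([1.003,-.091,1.983,-.435,1.13,-.218],[.2705,.3603,.2004],[-3.134,.42,2.957]),
([.474,-.32,2.428,-.87,.505,-.343],[.3922,.1666,.1516],[3.139,.772,3.052])]
e=lambda a,t:Ro.from_euler(a,t).as_matrix()
def fk(q,L):
    a1,b,h,a2,a3,d4,d6=L
    A=e('z',q[0]);F=A@e('y',q[1]+q[2]);R=F@e('z',q[3])@e('y',q[4])@e('z',q[5])
    return A@np.array([a1,b,h])+A@e('y',q[1])@np.array([0,0,a2])+F@np.array([a3,0,d4])+R[:,2]*d6,R
f=lambda L:np.concatenate([fk(q,L)[0]-p for q,p,_ in D]+[.003*(np.array(L)-[0,.05,.3,.4,0,.4,.25])])
L=least_squares(f,[0,.05,.3,.4,0,.4,.25]).x
lo=np.array([-2.73,-.86,.23,-1.11,.08,-2.82]);hi=np.array([2.73,2.22,2.46,4.25,2.63,2.82])
C=fk(D[0][0],L)[1].T@Ro.from_euler('xyz',D[0][2]).as_matrix()
def ik(p,R,q0):
    g=lambda q:np.concatenate([(fk(q,L)[0]-p)*5,(Ro.from_matrix(fk(q,L)[1]@C).inv()*R).as_rotvec()])
    r=least_squares(g,np.clip(q0,lo+.01,hi-.01),bounds=(lo,hi));return r.x,np.abs(r.fun).max()
E
python3 - <<'E'
from kin import *
print(np.round(L,3),np.abs(f(L)[:9]).max())
for q,p,o in D: print(np.round((Ro.from_matrix(fk(q,L)[1]@C).inv()*Ro.from_euler('xyz',o)).as_rotvec(),3))
print(np.round(C,2).tolist())
cup=np.array([.547,.011,.06]);tk=np.array([.516,-.28,.23])
for psi in(30,50,70,90):
  for t in(0,20,30):
    c,s=np.cos(np.radians(psi)),np.sin(np.radians(psi));k=np.radians(t)
    d=np.array([c*np.cos(k),s*np.cos(k),-np.sin(k)]);ya=np.array([-s,c,0])
    for sg in(1,-1):
        R=tool(d,sg*ya)
        for nm,X in(('cup',cup),('tk',tk)):
            best=min((ik(X+.027*d,R,[q1,.3,1.6,q4,1.,q6]) for q1 in(-.5,) for q4 in(1.3,2.5) for q6 in(-1.5,1.5)),key=lambda r:r[1])
            print(psi,t,sg,nm,np.round(best[0],2),round(best[1],4))
E
```

```text
[0.002 0.085 0.276 0.456 0.091 0.497 0.314] 0.0001813404350714254
[-0.  0.  0.]
[0.    0.001 0.001]
[0.001 0.001 0.   ]
[[0.0, -1.0, 0.0], [1.0, 0.0, -0.0], [0.0, 0.0, 1.0]]
30 0 1 cup [-0.68  0.89  2.15  1.93  1.53  1.66] 0.0
30 0 1 tk [-1.18  0.55  1.89  1.47  1.66  2.28] 0.0
30 0 -1 cup [-0.68  0.89  2.15  1.93  1.54 -1.48] 0.0
30 0 -1 tk [-1.18  0.55  1.89  1.47  1.66 -0.86] 0.0
30 20 1 cup [-0.63  0.58  2.23  1.85  1.11  1.91] 0.0
30 20 1 tk [-1.14  0.35  1.88  1.23  1.43  2.49] 0.0
30 20 -1 cup [-0.63  0.58  2.23  1.85  1.11 -1.23] 0.0
30 20 -1 tk [-1.14  0.35  1.88  1.24  1.43 -0.65] 0.0
30 30 1 cup [-0.58  0.44  2.23  1.73  0.9   2.11] 0.0
30 30 1 tk [-1.1   0.27  1.86  1.09  1.34  2.62] 0.0
30 30 -1 cup [-0.58  0.44  2.23  1.73  0.9  -1.03] 0.0
30 30 -1 tk [-1.1   0.27  1.86  1.09  1.34 -0.52] 0.0
50 0 1 cup [-0.73  0.89  1.96  1.54  1.58  1.86] 0.0
50 0 1 tk [-1.13  0.68  1.63  1.27  1.88  2.36] 0.0
50 0 -1 cup [-0.73  0.89  1.96  1.54  1.58 -1.29] 0.0
50 0 -1 tk [-1.13  0.68  1.63  1.27  1.88 -0.79] 0.0
50 20 1 cup [-0.69  0.63  2.04  1.42  1.25  2.06] 0.0
50 20 1 tk [-1.1
[... 949 characters left out ...]
.0
70 30 -1 tk [-1.    0.57  1.42  0.8   1.85 -0.72] 0.0
90 0 1 cup [-0.61  1.02  1.5   1.06  1.91  2.11] 0.0
90 0 1 tk [-0.94  0.94  1.13  0.99  2.36  2.39] 0.0
90 0 -1 cup [-0.61  1.02  1.5   1.06  1.91 -1.04] 0.0
90 0 -1 tk [-0.94  0.94  1.13  0.99  2.36 -0.75] 0.0
90 20 1 cup [-0.58  0.82  1.59  0.91  1.66  2.17] 0.0
90 20 1 tk [-0.93  0.78  1.17  0.75  2.18  2.31] 0.0
90 20 -1 cup [-0.58  0.82  1.59  0.91  1.66 -0.98] 0.0
90 20 -1 tk [-0.93  0.78  1.17  0.75  2.18 -0.83] 0.0
90 30 1 cup [-0.55  0.72  1.63  0.83  1.54  2.22] 0.0
90 30 1 tk [-0.91  0.7   1.21  0.65  2.07  2.29] 0.0
90 30 -1 cup [-0.55  0.72  1.63  0.83  1.54 -0.92] 0.0
90 30 -1 tk [-0.91  0.7   1.21  0.65  2.07 -0.85] 0.0
```

```bash
cat >> kin.py <<'E'
def dirs(psi,t):
    c,s=np.cos(np.radians(psi)),np.sin(np.radians(psi));k=np.radians(t)
    return np.array([c*np.cos(k),s*np.cos(k),-np.sin(k)]),np.array([s,-c,0])
def pose(q): p,R=fk(q,L);return p,Ro.from_matrix(R@C)
def rows(poses,g):
    "rounded rows through the poses, starting from the present one"
    s=bot.read_state();p,R=np.array(s['eef_pos']),Ro.from_euler('xyz',s['eef_rot']);out=[]
    for P,Q in poses:
        t=np.round(R.inv().apply(P-p)/.025,1);p=p+R.apply(t*.025)
        w=np.round((R.inv()*Q).as_rotvec()/np.radians(8),1);R=R*Ro.from_rotvec(w*np.radians(8))
        out.append([*(t+0).tolist(),*(w+0).tolist(),g])
    for i in range(0,len(out),10): print(str([out[i:i+10]]).replace(' ','').replace('.0,',','))
    print('max',np.abs(np.array(out)[:,:6]).max(),'residual mm',np.round((p-poses[-1][0])*1e3,1),'rad',np.round((R.inv()*poses[-1][1]).as_rotvec(),3),'minz',min(P[2] for P,_ in poses))
def jplan(qs,ns,g):
    a=np.array(bot.read_state()['joint_positions']);out=[]
    for q,n in zip(qs,ns):
        out+=[pose(a+(np.array(q)-a)*i/n) for i in range(1,n+1)];a=np.array(q)
    rows(out,g);print([np.round(P,2).tolist() for P,_ in out[::4]])
E
python3 - <<'E'
from kin import *
d,y=dirs(40,30);R=tool(d,y);cup=np.array([.547,.011,.06])
q,e1=ik(cup+.027*d-.1*d,R,[-.6,.4,2.,1.5,1.,-1]);print(np.round(q,2),e1)
jplan([[0.05,-.1,1.95,0.1,1.1,-.5],q],[14,18],-1)
d0,_=dirs(40,0);print(ik(np.array([.516,-.28,.2])+.027*d0,tool(d0,y),[-1,.5,1.7,1.3,1.6,-1]))
E
```

```text
[-0.86  0.29  2.24  1.26  1.14 -0.89] 1.9345858248698278e-10
[[[-0.3,-0.4,0.2,0.3,0.2,0.6,-1],[-0.3,-0.4,0.2,0.3,0.3,0.5,-1],[-0.3,-0.3,0.1,0.2,0.2,0.5,-1],[-0.3,-0.2,0.1,0.2,0.3,0.6,-1],[-0.2,-0.1,0.1,0.2,0.3,0.5,-1],[-0.2,-0.1,0.1,0.2,0.3,0.5,-1],[-0.2,0,0,0.1,0.3,0.5,-1],[-0.2,0.1,0,0.2,0.4,0.5,-1],[-0.1,0.1,-0.1,0.1,0.4,0.5,-1],[-0.1,0.2,-0.1,0,0.3,0.4,-1]]]
[[[0,0.2,-0.1,0,0.4,0.5,-1],[-0.1,0.4,-0.2,0.1,0.4,0.4,-1],[0,0.3,-0.2,-0.1,0.4,0.3,-1],[0,0.5,-0.3,0,0.5,0.4,-1],[-0.1,-0.4,0.6,0,0.4,0.4,-1],[-0.1,-0.4,0.5,0,0.4,0.5,-1],[-0.2,-0.2,0.5,0,0.4,0.5,-1],[-0.2,-0.3,0.3,-0.1,0.4,0.4,-1],[-0.3,-0.1,0.3,0,0.4,0.5,-1],[-0.2,-0.1,0.3,-0.2,0.3,0.5,-1]]]
[[[-0.3,0,0.2,-0.1,0.4,0.5,-1],[-0.3,0,0.1,-0.2,0.4,0.5,-1],[-0.3,0.1,0,-0.3,0.4,0.5,-1],[-0.3,0.2,0,-0.2,0.3,0.5,-1],[-0.4,0.2,-0.1,-0.3,0.4,0.5,-1],[-0.3,0.3,-0.1,-0.3,0.3,0.5,-1],[-0.3,0.3,-0.2,-0.4,0.3,0.5,-1],[-0.3,0.5,-0.2,-0.4,0.3,0.5,-1],[-0.4,0.5,-0.3,-0.4,0.4,0.4,-1],[-0.3,0.5,-0.3,-0.4,0.2,0.5,-1]]]
[[[-0.3,0.6,-0.4,-0.5,0.3,0.5,-1],[-0.2,0.7,-0.3,-0.4,0.3,0.4,-1]]]
max 0.7 residual mm [0.6 1.3 0.4] rad [-0.006  0.002  0.005] minz 0.09649999999074721
[[0.4, 0.15, 0.15], [0.42, 0.12, 0.16], [0.44, 0.12, 0.17], [0.46, 0.13, 0.19], [0.45, 0.12, 0.16], [0.45, 0.1, 0.12], [0.46, 0.08, 0.1], [0.49, 0.03, 0.1]]
(array([-1.15936504,  0.67047209,  1.75159835,  1.3529861 ,  1.75839648,
       -0.87159032]), np.float64(2.6231544714150345e-10))
```

Run:
```python
from kin import *
d,y=dirs(40,30);R=tool(d,y);cup=np.array([.547,.011,.06])
q,e1=ik(cup+.027*d-.11*d+[0,0,.09],R,[-.6,.4,2.,1.5,1.,-1]);print(np.round(q,2),e1)
jplan([[-0.05,-.2,1.95,0.2,1.2,-.5],q],[14,16],-1)
```

```text
[-0.88  0.03  2.23  1.14  1.26 -0.62] 6.843263455902361e-11
[[[-0.4,-0.6,0.2,0.3,0.2,0.7,-1],[-0.4,-0.5,0.1,0.4,0.3,0.6,-1],[-0.3,-0.4,0.1,0.2,0.2,0.6,-1],[-0.3,-0.3,0,0.3,0.3,0.7,-1],[-0.3,-0.2,0.1,0.2,0.3,0.6,-1],[-0.2,-0.1,-0.1,0.2,0.4,0.6,-1],[-0.2,-0.1,-0.1,0.1,0.3,0.5,-1],[-0.2,0.1,-0.1,0.1,0.4,0.6,-1],[-0.1,0.1,-0.2,0.1,0.4,0.5,-1],[-0.1,0.2,-0.2,0.1,0.4,0.5,-1]]]
[[[0,0.3,-0.4,-0.1,0.5,0.5,-1],[0,0.4,-0.3,0,0.4,0.4,-1],[0,0.4,-0.5,-0.1,0.5,0.5,-1],[0.1,0.5,-0.5,-0.1,0.4,0.3,-1],[-0.2,-0.3,0.4,0,0.4,0.5,-1],[-0.2,-0.2,0.4,0,0.3,0.5,-1],[-0.3,-0.1,0.2,-0.1,0.4,0.6,-1],[-0.3,-0.1,0.3,-0.1,0.3,0.5,-1],[-0.3,-0.1,0.1,-0.1,0.4,0.5,-1],[-0.3,0,0.1,-0.2,0.3,0.5,-1]]]
[[[-0.3,0.1,0,-0.1,0.4,0.6,-1],[-0.3,0.2,0,-0.2,0.3,0.5,-1],[-0.4,0.2,-0.1,-0.3,0.4,0.5,-1],[-0.3,0.3,-0.1,-0.3,0.3,0.5,-1],[-0.2,0.3,-0.2,-0.2,0.3,0.5,-1],[-0.3,0.4,-0.2,-0.4,0.4,0.5,-1],[-0.3,0.5,-0.3,-0.3,0.3,0.5,-1],[-0.2,0.5,-0.3,-0.4,0.4,0.5,-1],[-0.2,0.6,-0.4,-0.4,0.3,0.5,-1],[-0.1,0.6,-0.4,-0.4,0.3,0.5,-1]]]
max 0.7 residual mm [0.5 1.1 0.7] rad [ 0.003  0.005 -0.004] minz 0.1554680705543864
[[0.4, 0.15, 0.16], [0.42, 0.11, 0.17], [0.43, 0.1, 0.19], [0.44, 0.12, 0.23], [0.45, 0.1, 0.21], [0.45, 0.08, 0.19], [0.47, 0.04, 0.18], [0.49, -0.02, 0.19]]
```

```bash
python3 -m crank '[[[-0.4,-0.6,0.2,0.3,0.2,0.7,-1],[-0.4,-0.5,0.1,0.4,0.3,0.6,-1],[-0.3,-0.4,0.1,0.2,0.2,0.6,-1],[-0.3,-0.3,0,0.3,0.3,0.7,-1],[-0.3,-0.2,0.1,0.2,0.3,0.6,-1],[-0.2,-0.1,-0.1,0.2,0.4,0.6,-1],[-0.2,-0.1,-0.1,0.1,0.3,0.5,-1],[-0.2,0.1,-0.1,0.1,0.4,0.6,-1],[-0.1,0.1,-0.2,0.1,0.4,0.5,-1],[-0.1,0.2,-0.2,0.1,0.4,0.5,-1]]]' >/dev/null
python3 -m crank '[[[0,0.3,-0.4,-0.1,0.5,0.5,-1],[0,0.4,-0.3,0,0.4,0.4,-1],[0,0.4,-0.5,-0.1,0.5,0.5,-1],[0.1,0.5,-0.5,-0.1,0.4,0.3,-1],[-0.2,-0.3,0.4,0,0.4,0.5,-1],[-0.2,-0.2,0.4,0,0.3,0.5,-1],[-0.3,-0.1,0.2,-0.1,0.4,0.6,-1],[-0.3,-0.1,0.3,-0.1,0.3,0.5,-1],[-0.3,-0.1,0.1,-0.1,0.4,0.5,-1],[-0.3,0,0.1,-0.2,0.3,0.5,-1]]]' >/dev/null
python3 -m crank '[[[-0.3,0.1,0,-0.1,0.4,0.6,-1],[-0.3,0.2,0,-0.2,0.3,0.5,-1],[-0.4,0.2,-0.1,-0.3,0.4,0.5,-1],[-0.3,0.3,-0.1,-0.3,0.3,0.5,-1],[-0.2,0.3,-0.2,-0.2,0.3,0.5,-1],[-0.3,0.4,-0.2,-0.4,0.4,0.5,-1],[-0.3,0.5,-0.3,-0.3,0.3,0.5,-1],[-0.2,0.5,-0.3,-0.4,0.4,0.5,-1],[-0.2,0.6,-0.4,-0.4,0.3,0.5,-1],[-0.1,0.6,-0.4,-0.4,0.3,0.5,-1]]]' >/dev/null
python3 - <<'E'
from kin import *
st()
d,y=dirs(40,30);R=tool(d,y);cup=np.array([.547,.011,.06]);g=cup+.027*d
p0,R0=plan(g-.11*d,R,-1,n=6)
plan(g,R,-1,n=7,p0=p0,R0=R)
E
```

```text
('time_s', 6.25) ('joint_positions', [-0.885, 0.021, 2.226, 1.14, 1.253, -0.603]) ('eef_pos', [0.492, -0.035, 0.192]) ('eef_rot', [-3.134, -1.041, 0.682]) ('contact_force', [-0.207, 0.569, -0.516]) ('width', 0.086)
[[[-0.52,0,0.3,0.01,0.01,-0.01,-1],[-0.52,0.01,0.3,0,0,-0.01,-1],[-0.53,0,0.3,0.01,0.01,-0.01,-1],[-0.52,0,0.31,0.01,0.01,-0.01,-1],[-0.52,0,0.29,0.01,0,-0.01,-1],[-0.52,0,0.3,0,0.01,-0.01,-1]]]
[[[0,0,0.63,0,0,0,-1],[0,0,0.63,0,0,0,-1],[0,0,0.63,0,0,0,-1],[0,0,0.62,0,0,0,-1],[0,0,0.63,0,0,0,-1],[0,0,0.63,0,0,0,-1],[0,0,0.63,0,0,0,-1]]]
```

```bash
python3 -m crank '[[[-0.5,0,0.3,0,0,0,-1],[-0.5,0,0.3,0,0,0,-1],[-0.5,0,0.3,0,0,0,-1],[-0.6,0,0.3,0,0,0,-1],[-0.5,0,0.3,0,0,0,-1],[-0.5,0,0.3,0,0,0,-1]]]' >/dev/null
python3 -m crank '[[[0,0,0.6,0,0,0,-1],[0,0,0.6,0,0,0,-1],[0,0,0.6,0,0,0,-1],[0,0,0.6,0,0,0,-1],[0,0,0.6,0,0,0,-1],[0,0,0.6,0,0,0,-1],[0,0,0.6,0,0,0,-1]]]'
python3 - <<'E'
from h import *
st();save('wrist','w1.png');save('side','s1.png',(220,120,440,320),3)
E
```

```text
time_s: 7.55
eef_pos: [0.5619, 0.0242, 0.0489]
eef_rot: [-3.138, -1.04, 0.689]
contact_force: [-0.3, 0.4, 1.0]
width: 0.0855
('time_s', 7.55) ('joint_positions', [-0.63, 0.468, 2.151, 1.487, 0.996, -0.953]) ('eef_pos', [0.562, 0.024, 0.049]) ('eef_rot', [-3.138, -1.04, 0.689]) ('contact_force', [-0.344, 0.412, 1.033]) ('width', 0.086)
```

View pics/s1.png

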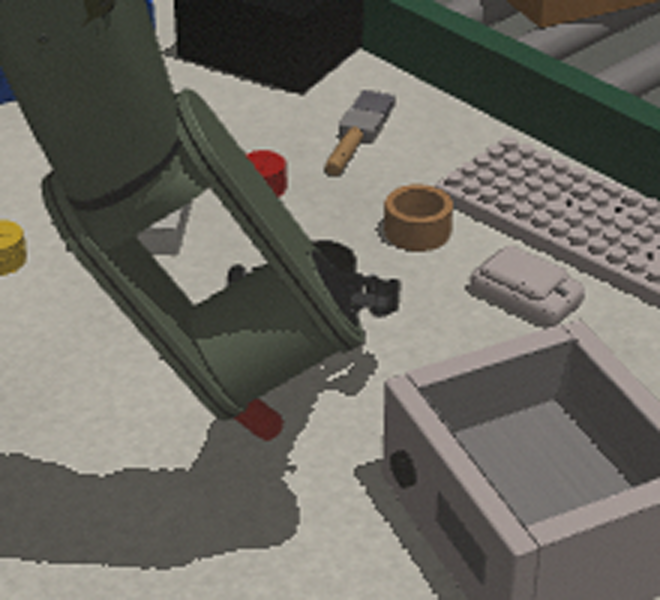

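View pics/w1.png

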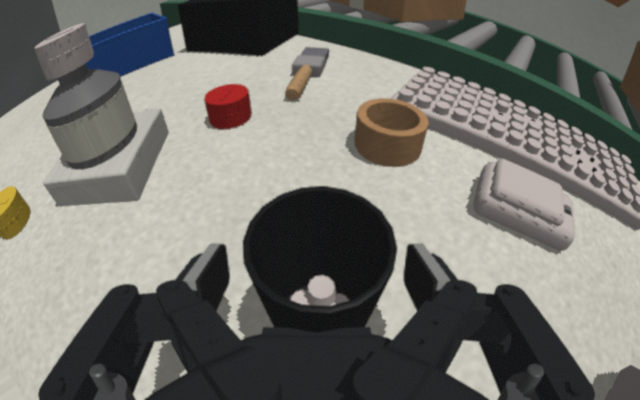

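The wrist view shows the cup centred between the open pads: cup at (320,260), pads at (210,270) and (430,270). The keycaps are visible inside at (320,290). The side view shows the wrist clear of the screwdriver at (265,420). I'll close and lift.

```bash
python3 -m crank '[[[0,0,0.2,0,0,0,-1],[0,0,0,0,0,0,0.4],[0,0,0,0,0,0,1],[0,0,0,0,0,0,1],[0,0,0,0,0,0,1],[0,0,0,0,0,0,1],[0,0,0,0,0,0,1],[0,0,0,0,0,0,1],[0,0,0,0,0,0,1],[0,0,0,0,0,0,1]]]' 40
python3 - <<'E'
from kin import *
st()
d,y=dirs(40,30);R=tool(d,y);d0,_=dirs(40,0);R0=tool(d0,y)
s=bot.read_state();p=np.array(s['eef_pos']);print('graspref',p)
a,_=plan(p+[0,0,.16],R,1,n=9)
tk=np.array([.516,-.28,.2]) -.02*y
T=tk+.027*d0;print(T)
plan(T,R0,1,p0=a,R0=R,lim=.6)
E
```

```text
time_s: 8.65
eef_pos: [0.5649, 0.0266, 0.047]
eef_rot: [-3.137, -1.041, 0.688]
contact_force: [0.5, -2.8, 3.4]
width: 0.0569
('time_s', 8.65) ('joint_positions', [-0.62, 0.476, 2.146, 1.499, 0.991, -0.957]) ('eef_pos', [0.565, 0.027, 0.047]) ('eef_rot', [-3.137, -1.041, 0.688]) ('contact_force', [0.468, -2.833, 3.447]) ('width', 0.057)
graspref [0.5649276  0.0265955  0.04702757]
[[[0.61,0,-0.36,0,0,0,1],[0.62,0,-0.36,0.01,0.01,-0.01,1],[0.61,0,-0.36,0,0,0,1],[0.62,-0.01,-0.36,0,0.01,-0.01,1],[0.61,0,-0.35,0.01,0,0,1],[0.61,0,-0.36,0,0.01,0,1],[0.62,0,-0.36,0,0,-0.01,1],[0.62,0,-0.35,0.01,0.01,0,1],[0.61,0,-0.36,0,0,-0.01,1]]]
[ 0.52382745 -0.24732385  0.2       ]
[[[-0.23,0.39,-0.37,0,0.2,0,1],[-0.22,0.38,-0.38,0,0.19,0,1],[-0.21,0.39,-0.38,0,0.2,0,1],[-0.2,0.38,-0.39,0,0.2,0,1],[-0.19,0.39,-0.39,0,0.2,0,1],[-0.18,0.39,-0.4,0,0.19,0,1],[-0.17,0.38,-0.41,0,0.2,0,1],[-0.15,0.39,-0.41,0,0.2,0,1],[-0.15,0.39,-0.41,0,0.2,0,1],[-0.13,0.38,-0.42,0,0.19,0,1]]]
[[[-0.12,0.39,-0.42,0,0.2,0,1],[-0.11,0.38,-0.42,0,0.2,0,1],[-0.1,0.39,-0.42,0,0.2,0,1],[-0.09,0.39,-0.43,0,0.19,0,1],[-0.07,0.38,-0.43,0,0.2,0,1],[-0.06,0.39,-0.44,0,0.2,0,1],[-0.06,0.38,-0.43,0,0.2,0,1],[-0.03,0.39,-0.44,0,0.19,0,1],[-0.03,0.39,-0.43,0,0.2,0,1]]]
```

```bash
python3 -m crank '[[[0.6,0,-0.4,0,0,0,1],[0.6,0,-0.4,0,0,0,1],[0.6,0,-0.3,0,0,0,1],[0.6,0,-0.4,0,0,0,1],[0.6,0,-0.3,0,0,0,1],[0.6,0,-0.4,0,0,0,1],[0.6,0,-0.4,0,0,0,1],[0.6,0,-0.3,0,0,0,1],[0.6,0,-0.4,0,0,0,1]]]' 
python3 -m crank '[[[-0.2,0.4,-0.4,0,0.2,0,1],[-0.2,0.4,-0.4,0,0.2,0,1],[-0.2,0.4,-0.4,0,0.2,0,1],[-0.2,0.4,-0.4,0,0.2,0,1],[-0.2,0.4,-0.4,0,0.2,0,1],[-0.2,0.4,-0.4,0,0.2,0,1],[-0.2,0.4,-0.4,0,0.2,0,1],[-0.1,0.4,-0.4,0,0.2,0,1],[-0.1,0.4,-0.4,0,0.2,0,1],[-0.1,0.4,-0.4,0,0.2,0,1]]]' >/dev/null
python3 -m crank '[[[-0.1,0.4,-0.4,0,0.2,0,1],[-0.1,0.4,-0.4,0,0.2,0,1],[-0.1,0.4,-0.4,0,0.2,0,1],[-0.1,0.4,-0.4,0,0.2,0,1],[-0.1,0.4,-0.4,0,0.2,0,1],[0,0.3,-0.4,0,0.2,0,1],[0,0.3,-0.4,0,0.2,0,1],[0,0.3,-0.4,0,0.2,0,1],[0,0.3,-0.4,0,0.2,0,1]]]'
python3 - <<'E'
from kin import *
st();save('side','s2.png',(220,120,520,345),2.5)
E
```

```text
time_s: 9.55
eef_pos: [0.5611, 0.0259, 0.2036]
eef_rot: [-3.131, -1.038, 0.685]
contact_force: [-0.1, -0.5, -0.8]
width: 0.0566
time_s: 11.45
eef_pos: [0.5229, -0.241, 0.2036]
eef_rot: [-1.582, -1.565, -0.865]
contact_force: [-0.4, 0.4, -1.2]
width: 0.0568
('time_s', 11.45) ('joint_positions', [-1.172, 0.637, 1.812, 1.34, 1.758, -0.894]) ('eef_pos', [0.523, -0.241, 0.204]) ('eef_rot', [-1.582, -1.565, -0.865]) ('contact_force', [-0.404, 0.397, -1.18]) ('width', 0.057)
```

View pics/s2.png

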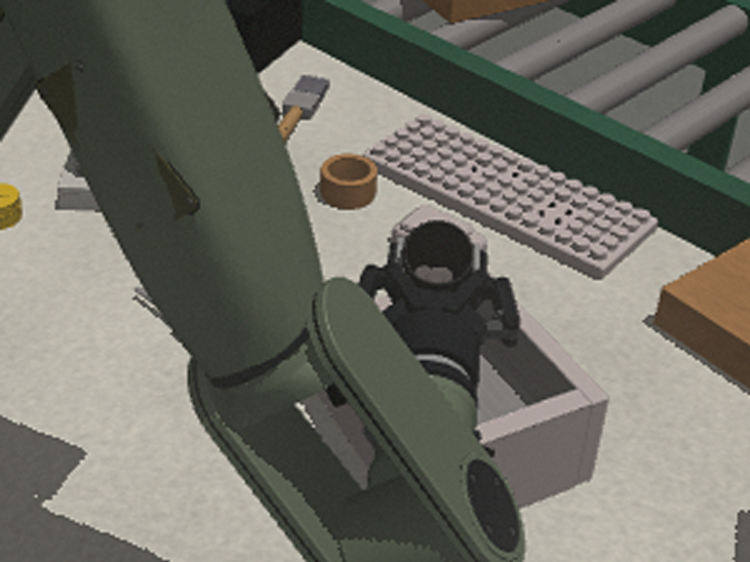

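```bash
python3 -m crank '[[[0,0,0,0,0,1,1],[0,0,0,0,0,1,1],[0,0,0,0,0,1,1],[0,0,0,0,0,1,1],[0,0,0,0,0,1,1],[0,0,0,0,0,1,1],[0,0,0,0,0,1,1],[0,0,0,0,0,1,1],[0,0,0,0,0,1,1],[0,0,0,0,0,1,1]]]' >/dev/null
python3 -m crank '[[[0,0,0,0,0,1,1],[0,0,0,0,0,1,1],[0,0,0,0,0,1,1],[0,0,0,0,0,1,1],[0,0,0,0,0,1,1],[0,0,0,0,0,1,1],[0,0,0,0,0,1,1],[0,0,0,0,0,1,1],[0,0,0,0,0,1,1],[0,0,0,0,0,1,1]]]' >/dev/null
python3 -m crank '[[[0,0,0,0,0,0.8,1],[0,0,0,0,0,-0.9,1],[0,0,0,0,0,0.9,1],[0,0,0,0,0,-0.9,1],[0,0,0,0,0,0.9,1],[0,0,0,0,0,0,1],[0,0,0,0,0,0,1],[0,0,0,0,0,0,1]]]'
python3 - <<'E'
from kin import *
save('top','t3.png',(370,130,530,280),4)
print(len(models.tip_of('top','keycap0')),[(np.round(x['point'],3).tolist(),round(x['p'],2)) for x in models.tip_of('top','keycap0')])
E
```

```text
time_s: 14.3
eef_pos: [0.5233, -0.2412, 0.2048]
eef_rot: [-1.572, 1.336, -0.879]
contact_force: [0.4, -0.3, 0.0]
width: 0.0565
0 []
```

View pics/t3.png

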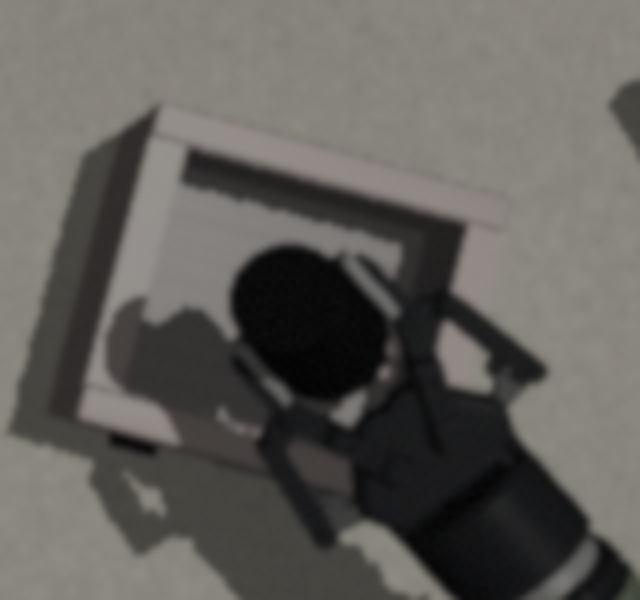

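The cup is inverted over the cavity, with its underside visible at (310,320). The keycaps are hidden below it. I'll roll back and inspect the cup and tank.

```bash
python3 -m crank '[[[0,0,0,0,0,-1,1],[0,0,0,0,0,-1,1],[0,0,0,0,0,-1,1],[0,0,0,0,0,-1,1],[0,0,0,0,0,-1,1],[0,0,0,0,0,-1,1],[0,0,0,0,0,-1,1],[0,0,0,0,0,-1,1],[0,0,0,0,0,-1,1],[0,0,0,0,0,-1,1]]]' >/dev/null
python3 -m crank '[[[0,0,0,0,0,-1,1],[0,0,0,0,0,-1,1],[0,0,0,0,0,-1,1],[0,0,0,0,0,-1,1],[0,0,0,0,0,-1,1],[0,0,0,0,0,-1,1],[0,0,0,0,0,-1,1],[0,0,0,0,0,-1,1],[0,0,0,0,0,-1,1],[0,0,0,0,0,-0.8,1]]]' >/dev/null
python3 -m crank '[[[0.1,-0.4,0.4,0,-0.2,0,1],[0.1,-0.4,0.4,0,-0.2,0,1],[0.1,-0.4,0.4,0,-0.2,0,1],[0.1,-0.4,0.4,0,-0.2,0,1],[0.1,-0.4,0.4,0,-0.2,0,1],[0.1,-0.4,0.4,0,-0.2,0,1],[0.1,-0.4,0.4,0,-0.2,0,1],[0.1,-0.4,0.4,0,-0.2,0,1],[0.1,-0.4,0.4,0,-0.2,0,1],[0.1,-0.4,0.4,0,-0.2,0,1]]]'
python3 - <<'E'
from kin import *
st()
d,y=dirs(40,30);R=tool(d,y);g=np.array([.565,.0266,.047])
a,_=plan(g+[0,0,.11],R,1,lim=.6)
A=cams.grab_frame('top')[130:280,280:530,::-1];B=cams.grab_frame('wrist')[100:400,150:490,::-1]
A=cv2.resize(A,None,fx=2,fy=2);W=np.zeros((600,500,3),'uint8');W[:300,:500]=A;W[300:,:340]=B;cv2.imwrite('pics/c4.png',W)
print([(np.round(x['point'],3).tolist(),round(x['p'],2)) for x in models.tip_of('top','keycap0')])
E
```

```text
time_s: 17.45
eef_pos: [0.5397, -0.101, 0.2315]
eef_rot: [-2.664, -1.257, 0.236]
contact_force: [-0.9, -0.3, 0.1]
width: 0.0566
('time_s', 17.45) ('joint_positions', [-0.968, 0.266, 2.036, 1.277, 1.482, -0.588]) ('eef_pos', [0.54, -0.101, 0.231]) ('eef_rot', [-2.664, -1.257, 0.236]) ('contact_force', [-0.943, -0.296, 0.128]) ('width', 0.057)
[[[-0.22,-0.28,0.48,-0.04,-0.17,-0.1,1],[-0.2,-0.29,0.49,-0.03,-0.18,-0.09,1],[-0.18,-0.29,0.49,-0.04,-0.17,-0.1,1],[-0.17,-0.3,0.49,-0.04,-0.18,-0.09,1],[-0.15,-0.3,0.49,-0.03,-0.17,-0.1,1],[-0.14,-0.31,0.5,-0.04,-0.17,-0.09,1],[-0.12,-0.31,0.5,-0.04,-0.18,-0.1,1],[-0.11,-0.32,0.5,-0.03,-0.17,-0.09,1],[-0.08,-0.32,0.5,-0.04,-0.18,-0.1,1],[-0.08,-0.32,0.5,-0.03,-0.17,-0.09,1]]]
[([0.482, -0.314, 0.038], 0.48), ([0.495, -0.326, 0.055], 0.47), ([0.502, -0.352, 0.053], 0.46), ([0.48, -0.341, 0.053], 0.43), ([0.484, -0.297, 0.058], 0.37)]
```

View pics/c4.png

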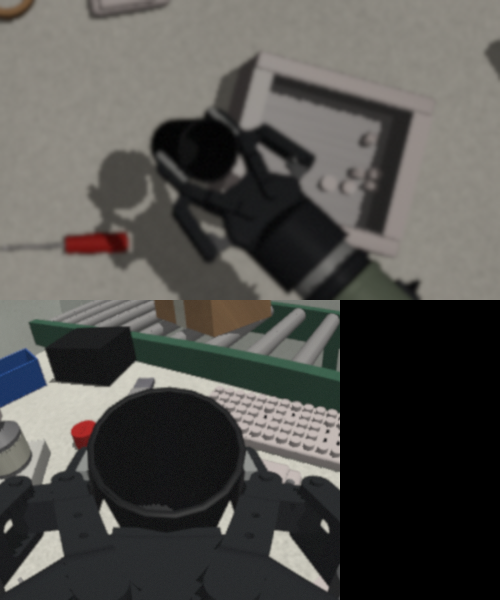

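The tank view shows all six keycaps in the cavity: (366,140), (353,174), (371,173), (371,183), (328,184) and (350,187). The wrist view shows the cup empty. I'll put it back.

```bash
python3 -m crank '[[[-0.2,-0.3,0.5,0,-0.2,-0.1,1],[-0.2,-0.3,0.5,0,-0.2,-0.1,1],[-0.2,-0.3,0.5,0,-0.2,-0.1,1],[-0.2,-0.3,0.5,0,-0.2,-0.1,1],[-0.1,-0.3,0.5,0,-0.2,-0.1,1],[-0.1,-0.3,0.5,0,-0.2,-0.1,1],[-0.1,-0.3,0.5,-0.1,-0.2,-0.1,1],[-0.1,-0.3,0.5,-0.1,-0.1,-0.1,1],[-0.1,-0.3,0.5,-0.1,-0.1,-0.1,1],[-0.1,-0.3,0.5,-0.1,-0.1,-0.1,1]]]'
python3 - <<'E'
from kin import *
st()
d,y=dirs(40,30);R=Ro.from_euler('xyz',[-3.137,-1.041,.688]);g=np.array([.565,.0266,.047])
a,_=plan(g+[0,0,.011],R,1,n=8)
plan(g+[0,0,.001],R,1,n=3,p0=a,R0=R)
E
```

```text
time_s: 18.6
eef_pos: [0.5648, 0.026, 0.1563]
eef_rot: [3.118, -1.056, 0.718]
contact_force: [0.7, 0.1, -0.4]
width: 0.0563
('time_s', 18.6) ('joint_positions', [-0.627, 0.186, 2.164, 1.341, 1.047, -0.664]) ('eef_pos', [0.565, 0.026, 0.156]) ('eef_rot', [3.118, -1.056, 0.718]) ('contact_force', [0.676, 0.107, -0.365]) ('width', 0.056)
[[[-0.43,-0.01,0.24,0,-0.01,0.01,1],[-0.42,0,0.25,0,-0.02,0.02,1],[-0.43,-0.01,0.25,0.01,-0.01,0.01,1],[-0.42,-0.01,0.24,0,-0.01,0.01,1],[-0.43,0,0.25,0,-0.02,0.02,1],[-0.42,0,0.25,0,-0.01,0.01,1],[-0.43,-0.01,0.25,0,-0.01,0.01,1],[-0.42,0,0.25,0,-0.02,0.02,1]]]
[[[-0.12,0,0.07,0,0,0,1],[-0.11,0,0.06,0,0,0,1],[-0.12,0,0.07,0,0,0,1]]]
```

```bash
python3 -m crank '[[[-0.43,0,0.25,0,-0.1,0.1,1],[-0.43,0,0.25,0,0,0,1],[-0.43,0,0.25,0,0,0,1],[-0.43,0,0.25,0,0,0,1],[-0.43,0,0.25,0,0,0,1],[-0.43,0,0.25,0,0,0,1],[-0.43,0,0.25,0,0,0,1],[-0.43,0,0.25,0,0,0,1],[-0.1,0,0.1,0,0,0,1],[-0.1,0,0.1,0,0,0,1]]]' 
python3 -m crank '[[[-0.1,0,0.05,0,0,0,1],[0,0,0,0,0,0,1],[0,0,0,0,0,0,1]]]'
```

```text
time_s: 19.6
eef_pos: [0.5662, 0.0268, 0.0498]
eef_rot: [-3.137, -1.043, 0.687]
contact_force: [1.0, -0.2, 0.1]
width: 0.0567
time_s: 19.9
eef_pos: [0.566, 0.0273, 0.0481]
eef_rot: [-3.14, -1.043, 0.691]
contact_force: [0.2, 0.1, -0.7]
width: 0.0564
```

```bash
python3 -m crank '[[[-0.04,0,0.02,0,0,0,1],[0,0,0,0,0,0,1],[0,0,0,0,0,0,0],[0,0,0,0,0,0,-0.5],[0,0,0,0,0,0,-1],[0,0,0,0,0,0,-1],[0,0,0,0,0,0,-1],[0,0,0,0,0,0,-1],[0,0,0,0,0,0,-1]]]'
python3 -m crank '[[[0,0,-0.4,0,0,0,-1],[0,0,-0.6,0,0,0,-1],[0,0,-0.6,0,0,0,-1],[0,0,-0.6,0,0,0,-1],[0,0,-0.6,0,0,0,-1],[0,0,-0.6,0,0,0,-1],[0,0,-0.6,0,0,0,-1],[0,0,-0.6,0,0,0,-1]]]'
python3 - <<'E'
from kin import *
st();save('wrist','w5.png',(150,100,490,400))
print([(np.round(x['point'],3).tolist(),round(x['p'],2)) for x in models.tip_of('wrist','cup')])
nk=[]
for c in('top','side'):
    cams.grab_frame(c);print(c,[(np.round(x['point'],3).tolist(),round(x['p'],2)) for n in('cap','neck_top') for x in models.tip_of(c,n)])
# bottle approach: tool down, j6 with room for -80 deg
R=None
B=np.array([.523,.271,.0])
for yaw in(0,45,90,135,180,-45,-90,-135):
    a=np.radians(yaw);Rt=tool([0,0,-1],[np.cos(a),np.sin(a),0])
    q,e1=ik(B+[0,0,.25],Rt,[.4,.2,1.5,0,1.4,0]);print(yaw,np.round(q,2),round(e1,4))
E
```

```text
time_s: 20.8
eef_pos: [0.5657, 0.0275, 0.0466]
eef_rot: [-3.139, -1.043, 0.69]
contact_force: [0.1, -0.6, 0.4]
width: 0.0854
time_s: 21.6
eef_pos: [0.4884, -0.0365, 0.1051]
eef_rot: [-3.139, -1.042, 0.69]
contact_force: [-0.4, 1.5, 0.3]
width: 0.0853
('time_s', 21.6) ('joint_positions', [-0.897, 0.261, 2.245, 1.223, 1.164, -0.866]) ('eef_pos', [0.488, -0.037, 0.105]) ('eef_rot', [-3.139, -1.042, 0.69]) ('contact_force', [-0.399, 1.516, 0.293]) ('width', 0.085)
[([0.551, 0.012, -0.002], 0.56)]
top [([0.526, 0.272, 0.119], 0.87), ([0.658, 0.237, -0.002], 0.82), ([0.388, 0.307, 0.003], 0.8), ([0.521, 0.268, 0.13], 0.67)]
side [([0.66, 0.233, -0.004], 0.76), ([0.385, 0.306, 0.002], 0.55), ([0.486, -0.294, 0.06], 0.51)]
0 [0.33 0.22 1.48 0.   1.44 0.33] 0.0
45 [ 0.33  0.22  1.48  0.    1.44 -0.45] 0.0
90 [ 0.33  0.22  1.48  0.    1.44 -1.24] 0.0
135 [ 0.33  0.22  1.48  0.    1.44 -2.02] 0.0
180 [ 0.33  0.22  1.48 -0.    1.44 -2.81] 0.0
-45 [ 0.33  0.22  1.48 -0.    1.44  1.12] 0.0
-90 [ 0.33  0.22  1.48 -0.    1.44  1.9 ] 0.0
-135 [ 0.33  0.22  1.48 -0.    1.44  2.69] 0.0
```

View pics/w5.png

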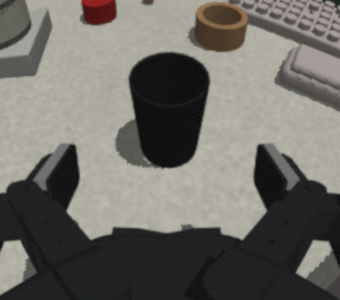

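The cup stands upright at (170,110), with nothing touching it. Next is the white cap on the bottle, at (0.523, 0.271). The red look-alike at (0.66, 0.235) and the yellow one at (0.388, 0.307) lie on the bench and are left alone.

Run:
```python
from kin import *
q0=np.array(bot.read_state()['joint_positions']);p,R=pose(q0)
qa,e1=ik(p+np.array([-.02,-.02,.13]),R,q0);print(np.round(qa,2),e1)
qh,e2=ik(np.array([.523,.271,.20]),tool([0,0,-1],[1,0,0]),[.33,.2,1.5,0,1.4,.33]);print(qh,e2)
jplan([qa,qh],[8,22],-1)
```

```text
[-0.98 -0.08  2.21  1.07  1.38 -0.53] 3.9853398359213095e-11
[3.32334132e-01 2.61827963e-01 1.54014364e+00 2.78656682e-04
 1.33930275e+00 3.32473449e-01] 4.00847652481025e-14
[[[0.5,0.3,-0.5,0,0,0,-1],[0.5,0.1,-0.5,0,0.1,0,-1],[0.6,0,-0.4,0,0,0,-1],[0.5,0.1,-0.5,0,0,0,-1],[0.5,-0.1,-0.4,0,0,0,-1],[0.4,0,-0.4,0,0,0,-1],[0.5,-0.1,-0.5,0,-0.1,0,-1],[0.4,-0.1,-0.4,0,0,0,-1],[0,-0.5,0.5,0.5,-0.3,-0.1,-1],[0.1,-0.4,0.5,0.4,-0.4,-0.1,-1]]]
[[[0.1,-0.4,0.5,0.4,-0.3,-0.1,-1],[0.1,-0.3,0.5,0.4,-0.4,-0.2,-1],[0.1,-0.3,0.5,0.3,-0.3,-0.1,-1],[0.2,-0.3,0.5,0.4,-0.4,-0.2,-1],[0.2,-0.2,0.5,0.2,-0.4,-0.2,-1],[0.2,-0.2,0.4,0.3,-0.4,-0.1,-1],[0.3,-0.2,0.4,0.2,-0.4,-0.2,-1],[0.3,-0.1,0.4,0.2,-0.4,-0.2,-1],[0.4,-0.1,0.4,0.2,-0.4,-0.2,-1],[0.4,0,0.3,0.1,-0.4,-0.3,-1]]]
[[[0.4,-0.1,0.3,0.1,-0.4,-0.2,-1],[0.5,0,0.2,0,-0.4,-0.2,-1],[0.5,0.1,0.2,0,-0.4,-0.2,-1],[0.6,0,0.2,0,-0.4,-0.3,-1],[0.6,0,0.1,0,-0.4,-0.2,-1],[0.7,0.1,0.1,-0.1,-0.3,-0.2,-1],[0.8,0.1,0,-0.1,-0.4,-0.3,-1],[0.7,0.1,0,-0.2,-0.3,-0.2,-1],[0.8,0.1,-0.1,-0.1,-0.3,-0.2,-1],[0.9,0.1,-0.2,-0.3,-0.3,-0.3,-1]]]
max 0.9 residual mm [ 0.9 -0.2  0.2] rad [0.007 0.001 0.007] minz 0.12148131367411366
[[0.49, -0.04, 0.12], [0.48, -0.06, 0.19], [0.47, -0.04, 0.23], [0.47, 0.02, 0.21], [0.48, 0.07, 0.19], [0.49, 0.12, 0.18], [0.5, 0.18, 0.18], [0.52, 0.25, 0.2]]
```

```bash
python3 -m crank '[[[0.5,0.3,-0.5,0,0,0,-1],[0.5,0.1,-0.5,0,0.1,0,-1],[0.6,0,-0.4,0,0,0,-1],[0.5,0.1,-0.5,0,0,0,-1],[0.5,-0.1,-0.4,0,0,0,-1],[0.4,0,-0.4,0,0,0,-1],[0.5,-0.1,-0.5,0,-0.1,0,-1],[0.4,-0.1,-0.4,0,0,0,-1],[0,-0.5,0.5,0.5,-0.3,-0.1,-1],[0.1,-0.4,0.5,0.4,-0.4,-0.1,-1]]]' >/dev/null
python3 -m crank '[[[0.1,-0.4,0.5,0.4,-0.3,-0.1,-1],[0.1,-0.3,0.5,0.4,-0.4,-0.2,-1],[0.1,-0.3,0.5,0.3,-0.3,-0.1,-1],[0.2,-0.3,0.5,0.4,-0.4,-0.2,-1],[0.2,-0.2,0.5,0.2,-0.4,-0.2,-1],[0.2,-0.2,0.4,0.3,-0.4,-0.1,-1],[0.3,-0.2,0.4,0.2,-0.4,-0.2,-1],[0.3,-0.1,0.4,0.2,-0.4,-0.2,-1],[0.4,-0.1,0.4,0.2,-0.4,-0.2,-1],[0.4,0,0.3,0.1,-0.4,-0.3,-1]]]' >/dev/null
python3 -m crank '[[[0.4,-0.1,0.3,0.1,-0.4,-0.2,-1],[0.5,0,0.2,0,-0.4,-0.2,-1],[0.5,0.1,0.2,0,-0.4,-0.2,-1],[0.6,0,0.2,0,-0.4,-0.3,-1],[0.6,0,0.1,0,-0.4,-0.2,-1],[0.7,0.1,0.1,-0.1,-0.3,-0.2,-1],[0.8,0.1,0,-0.1,-0.4,-0.3,-1],[0.7,0.1,0,-0.2,-0.3,-0.2,-1],[0.8,0.1,-0.1,-0.1,-0.3,-0.2,-1],[0.9,0.1,-0.2,-0.3,-0.3,-0.3,-1]]]'
python3 - <<'E'
from kin import *
st();save('wrist','w6.png')
for c in('wrist','top','side'):
    if c!='wrist': cams.grab_frame(c)
    print(c,[(n,np.round(x['point'],3).tolist(),round(x['p'],2)) for n in('cap','neck_top','cup') for x in models.tip_of(c,n)])
plan([.523,.271,.18],tool([0,0,-1],[1,0,0]),-1,n=3)
E
```

```text
time_s: 25.0
eef_pos: [0.5239, 0.2713, 0.1992]
eef_rot: [3.135, 0.004, 1.579]
contact_force: [0.3, 0.6, -0.4]
width: 0.0855
('time_s', 25.0) ('joint_positions', [0.334, 0.263, 1.541, -0.006, 1.333, 0.328]) ('eef_pos', [0.524, 0.271, 0.199]) ('eef_rot', [3.135, 0.004, 1.579]) ('contact_force', [0.331, 0.611, -0.371]) ('width', 0.086)
wrist [('cap', [0.524, 0.268, 0.121], 0.9), ('cap', [0.662, 0.236, 0.001], 0.76), ('cap', [0.385, 0.304, 0.002], 0.57)]
top [('cap', [0.661, 0.237, -0.002], 0.81), ('cap', [0.386, 0.308, 0.002], 0.78), ('cap', [0.526, 0.275, 0.117], 0.61), ('neck_top', [0.523, 0.269, 0.13], 0.97), ('cup', [0.549, 0.013, -0.001], 0.97)]
side [('cap', [0.518, 0.272, 0.118], 0.86), ('cap', [0.389, 0.307, 0.001], 0.65), ('cap', [0.659, 0.232, 0.003], 0.58), ('neck_top', [0.522, 0.273, 0.129], 0.63), ('cup', [0.549, 0.011, 0.0], 0.84)]
[[[0.02,-0.02,0.27,0.02,0,0.01,-1],[0.02,-0.02,0.27,0.01,0.01,0.01,-1],[0.02,-0.02,0.27,0.02,0,0.01,-1]]]
```

View pics/w6.png

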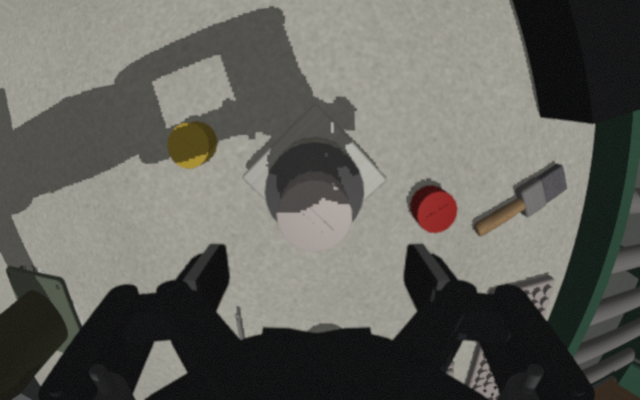

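The wrist view shows the white cap at (315,213), centred between the pads (mid-line about 317), with the red cap at (433,208) and the yellow one at (191,145) off to the sides. The white cap is the only one on the bottle neck, so I descend and grip it.

```bash
python3 -m crank '[[[0.03,-0.02,0.4,0.05,0,0.02,-1],[0.02,-0.02,0.4,0,0,0.02,-1],[0,0,0.4,0,0,0,-1],[0,0,0.4,0,0,0,-1],[0,0,0.4,0,0,0,-1],[0,0,0.4,0,0,0,-1],[0,0,0.4,0,0,0,-1],[0,0,0.3,0,0,0,-1],[0,0,0,0,0,0,-1]]]'
python3 -m crank '[[[0,0,0,0,0,0,0],[0,0,0,0,0,0,0.5],[0,0,0,0,0,0,1],[0,0,0,0,0,0,1],[0,0,0,0,0,0,1],[0,0,0,0,0,0,1],[0,0,0,0,0,0,1],[0,0,0,0,0,0,1],[0,0,0,0,0,0,1],[0,0,0,0,0,0,1]]]' 80
```

```text
time_s: 26.5
eef_pos: [0.5223, 0.2709, 0.1212]
eef_rot: [-3.139, 0.003, 1.571]
contact_force: [0.0, 0.1, -0.7]
width: 0.0854
time_s: 27.5
eef_pos: [0.5237, 0.2715, 0.1233]
eef_rot: [3.14, 0.001, 1.571]
contact_force: [-1.2, -0.3, 5.6]
width: 0.0481
```

```bash
python3 -m crank '[[[0,0,0.1,0,0,0,1],[0,0,0.1,0,0,0,1],[0,0,0,0,0,0,1],[0,0,0,0,0,0,1]]]'
python3 -m crank '[[[0,0,0.1,0,0,0,1],[0,0,0,0,0,0,1],[0,0,0,0,0,0,1]]]'
```

```text
time_s: 27.9
eef_pos: [0.5237, 0.2715, 0.1192]
eef_rot: [3.14, 0.001, 1.571]
contact_force: [-3.2, -1.1, 9.1]
width: 0.0478
time_s: 28.2
eef_pos: [0.5237, 0.2715, 0.1172]
eef_rot: [3.14, 0.001, 1.571]
contact_force: [-4.6, -1.6, 12.8]
width: 0.0481
```

```bash
python3 -m crank '[[[0,0,-0.05,0,0,0,1],[0,0,0,0,0,0,1],[0,0,0,0,0,-0.5,1],[0,0,0,0,0,-0.5,1],[0,0,0,0,0,-0.5,1],[0,0,0,0,0,-0.5,1],[0,0,0,0,0,-0.5,1],[0,0,0,0,0,-0.5,1]]]'
python3 - <<'E'
from h import *
s=bot.read_state();print(np.round(s['moment'],2),np.round(s['effort'],2));st()
E
```

```text
time_s: 29.0
eef_pos: [0.5252, 0.2726, 0.119]
eef_rot: [3.137, 0.001, 1.993]
contact_force: [-1.7, 2.0, 10.2]
width: 0.0474
[ 0.28  0.24 -0.1 ] [ -1.27 -35.65 -22.25  -0.66  -0.26   0.5 ]
('time_s', 29.0) ('joint_positions', [0.333, 0.351, 1.606, -0.001, 1.18, -0.089]) ('eef_pos', [0.525, 0.273, 0.119]) ('eef_rot', [3.137, 0.001, 1.993]) ('contact_force', [-1.73, 1.951, 10.188]) ('width', 0.047)
```

```bash
python3 -m crank '[[[0,0,0,0,0,-0.8,1],[0,0,0,0,0,-0.8,1],[0,0,0,0,0,-0.8,1],[0,0,0,0,0,-0.8,1],[0,0,0,0,0,-0.8,1],[0,0,0,0,0,-0.8,1],[0,0,0,0,0,-0.8,1],[0,0,0,0,0,-0.8,1],[0,0,0,0,0,-0.6,1],[0,0,0,0,0,0,1]]]'
python3 - <<'E'
from h import *
s=bot.read_state();print(np.round(s['moment'],2));save('wrist','w7.png',(200,130,440,300),2.5)
E
```

```text
time_s: 30.0
eef_pos: [0.5253, 0.2725, 0.119]
eef_rot: [3.14, 0.005, 2.969]
contact_force: [-0.6, 1.3, 10.4]
width: 0.048
[0.12 0.22 0.01]
```

View pics/w7.png

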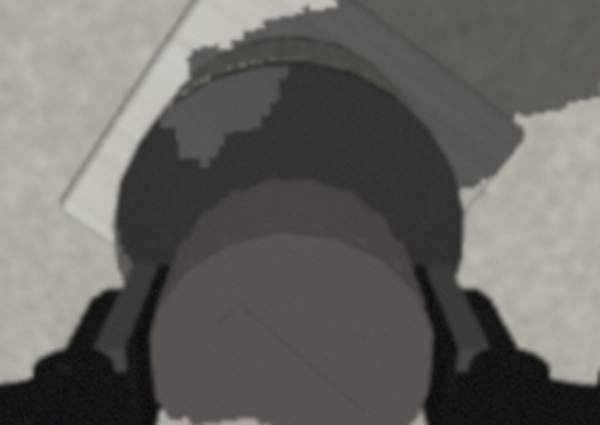

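The cap is held between both pads. The mark on its top, from (240,305) to (365,410), keeps the same slant in the camera frame as before the twist, so the cap turned with the gripper by 80°. Now I lift straight up.

```bash
python3 -m crank '[[[0,0,-0.2,0,0,0,1],[0,0,-0.2,0,0,0,1],[0,0,-0.2,0,0,0,1],[0,0,-0.3,0,0,0,1],[0,0,-0.3,0,0,0,1],[0,0,0,0,0,0,1]]]'
python3 -m crank '[[[0,0,-0.3,0,0,0,1],[0,0,-0.4,0,0,0,1],[0,0,-0.4,0,0,0,1],[0,0,-0.4,0,0,0,1],[0,0,-0.4,0,0,0,1],[0,0,-0.4,0,0,0,1],[0,0,-0.4,0,0,0,1],[0,0,0,0,0,0,1],[0,0,0,0,0,0,1],[0,0,0,0,0,0,1]]]'
python3 - <<'E'
from h import *
for c in('top','side'):
    im=cams.grab_frame(c)
    print(c,[(n,np.round(x['point'],3).tolist(),round(x['p'],2)) for n in('cap','neck_top','cup','keycap0','mouse','tape_roll','screwdriver') for x in models.tip_of(c,n)[:6]])
save('side','s8.png',(200,90,480,300),2.7);st()
E
```

```text
time_s: 30.65
eef_pos: [0.5239, 0.2715, 0.1477]
eef_rot: [-3.141, 0.002, 2.967]
contact_force: [-0.4, 0.2, 0.0]
width: 0.0482
time_s: 31.65
eef_pos: [0.5228, 0.2713, 0.2134]
eef_rot: [-3.139, -0.001, 2.967]
contact_force: [-0.5, 0.2, -0.3]
width: 0.0477
top [('cap', [0.388, 0.307, 0.001], 0.86), ('cap', [0.526, 0.273, 0.207], 0.59), ('cap', [0.66, 0.236, 0.0], 0.59), ('neck_top', [0.522, 0.267, 0.128], 0.97), ('cup', [0.553, 0.011, -0.001], 0.91), ('keycap0', [0.495, -0.33, 0.052], 0.62), ('keycap0', [0.479, -0.341, 0.053], 0.58), ('keycap0', [0.482, -0.317, 0.044], 0.56), ('keycap0', [0.487, -0.297, 0.057], 0.52), ('keycap0', [0.532, -0.347, 0.053], 0.42), ('keycap0', [0.501, -0.349, 0.053], 0.36), ('mouse', [0.728, -0.079, -0.002], 0.91), ('mouse', [0.492, -0.327, 0.055], 0.65), ('tape_roll', [0.723, 0.067, -0.002], 0.77), ('screwdriver', [0.42, 0.007, 0.003], 0.68), ('screwdriver', [0.727, 0.068, -0.0], 0.66), ('screwdriver', [0.524, 0.27, 0.208], 0.44)]
side [('cap', [0.388, 0.307, 0.001], 0.71), ('cap', [0.487, -0.296, 0.059], 0.68), ('cap', [0.727, 0.069, 0.003], 0.67), ('cap', [0.66, 0.233, -0.002], 0.61), ('cap', [0.519, 0.273, 0.207], 0.48), ('neck_top', [0.519, 0.274, 0.129], 0.69), ('cup', [0.55, 0.011, -0.004], 0.75), ('keycap0', [0.489, -0.295, 0.06], 0.64), ('mouse', [0.728, -0.074, -0.003], 0.63), ('tape_roll', [0.722, 0.071, 0.005], 0.58), ('screwdriver', [0.418, 0.006, -0.002], 0.51)]
('time_s', 32.5) ('joint_positions', [0.333, 0.251, 1.523, -0.002, 1.367, -1.063]) ('eef_pos', [0.523, 0.271, 0.214]) ('eef_rot', [-3.14, 0.001, 2.967]) ('contact_force', [-0.803, -0.333, -0.597]) ('width', 0.048)
```

View pics/s8.png

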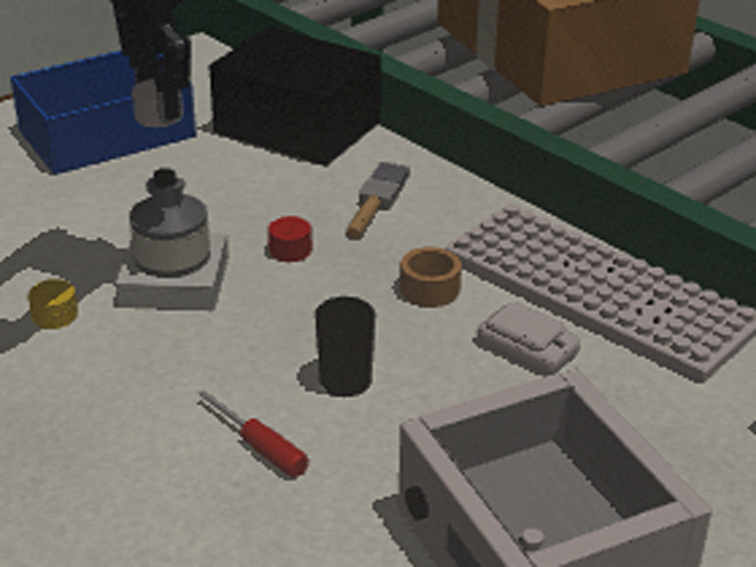

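```bash
python3 -c "
from rig import bot
print(bot.close_job())"
```

```text
the job is handed in; nothing more can be done
None
```

The job is done and handed in at about 32.5 s of the 72 s allowed; the interface reports no verdict.

**What I did:**
- I gripped the cup from the side, tipped all six keycaps into the tank and stood the empty cup back where it came from.
- I pressed the cap down about 5 mm at roughly 10–13 N, turned it 80° counter-clockwise and lifted it straight off.

**What the last checks showed:**
- **Keycaps:** the top camera found six in the tank cavity. By my estimate the outermost is about 71 mm off the tank's centre in y, against the 82 mm limit. The side camera found only one, because the tank wall hides the rest.
- **Cup:** upright and let go, at (0.55, 0.01).
- **Cap:** held level in the fingers, which are 48 mm apart. Its lower edge is at about z = 0.207 m, some 77 mm above the neck and within a few mm of its axis.
- **Bystanders:** the mouse, tape roll and screwdriver read within about 5 mm of their first positions, which is close to the detector's error. The red and yellow look-alikes did not move.

**Checks that disagreed:** the detectors gave a few false hits, such as a keycap and the tape roll reported as "cap". I discarded them against the pictures. While the cap was held down, the wrist force read 5–13 N, with up to about 5 N of it sideways.

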